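# Draw a batch of garlic from the hopper

### The job

Draw a batch of garlic for peeling: slide the empty basin along the table until it is centred under the hopper's outlet, then swing the gate lever through its quarter turn fully to the open stop so that all six bulbs drop into the basin. When they have dropped, swing the lever fully back to the shut stop and draw the filled basin out until all of it stands clear of the hopper, flat on the table. Keep the basin on the table all the time, and leave the tea pot and cup where they are.

Things in the scene. Friction and masses are not known exactly. Their poses are not given: they have to be found in the camera images.
- hopper: Stainless hopper on a grey bench column, fixed. Origin: on the table straight below the centre of its outlet. x axis: away from the robot, to the column (near face 155 mm from the origin; 8 mm foot plate begins at 145 mm); y axis: left. Open top: outside 160 x 126 mm at its rim, 308 mm high. The space below it is open towards the robot and on both y sides, 115 mm high under the shut gate.
- outlet (a point): Centre of the hopper's square outlet (110 x 100 mm in x, y), 125 mm above the table, axes as the hopper's. A curved steel gate sheet closes it from below. The hopper is a straight box of this size up to 240 mm, then flares to its rim.
- gate (a joint): Angle of gate and hand lever about a level shaft (along the hopper's x axis, 213 mm over its origin). 0: shut stop, lever leaning 45 degrees to the hopper's +y side. 0.785: upright. 1.571: open stop, lever leaning 45 degrees to -y, gate sheet swung out at the +y side (98 mm from the shaft). Stiff: 4 to 8 N at the grip moves it; it stays where left.
- grip (a point): Centre of the black revolving grip (a sleeve 50 mm long, 27 mm thick, parallel to the shaft, free to roll on its pin) at the end of the gate lever, 110 mm from the shaft, on the robot's side of the hopper (hopper x = -145 mm). At either stop it is 291 mm above the table and 78 mm to the +y (shut) or -y (open) side; upright 323 mm. The lever arm is a 14 mm bar beside it, at x = -112 mm.
- basin: Loose, empty, round red plastic basin standing on the table to the left or right of the hopper: 270 mm across the rim, 210 mm across the foot, 90 mm high, wall and floor 4 mm, 0.4 kg. Origin: centre of its underside.
- teapot: Bystander: glass tea pot with wooden lid, 125 mm body, 117 mm high, about 175 mm over spout and handle, on the other side of the hopper from the basin. Origin: centre of its underside.
- cup: Bystander: white cup, 72 mm across, 55 mm high, standing beyond the tea pot. Origin: centre of its underside.
- bulb0_center (a point): Centre of a loose whole garlic bulb, 45 mm across, 46 mm high, about 45 g; at the start it lies in the hopper on the shut gate.
- bulb1_center (a point): Centre of a loose whole garlic bulb, 45 mm across, 46 mm high, about 45 g; at the start it lies in the hopper on the shut gate.
- bulb2_center (a point): Centre of a loose whole garlic bulb, 45 mm across, 46 mm high, about 45 g; at the start it lies in the hopper on the shut gate.
- bulb3_center (a point): Centre of a loose whole garlic bulb, 45 mm across, 46 mm high, about 45 g; at the start it lies in the hopper on the shut gate.
- bulb4_center (a point): Centre of a loose whole garlic bulb, 45 mm across, 46 mm high, about 45 g; at the start it lies in the hopper on the shut gate.
- bulb5_center (a point): Centre of a loose whole garlic bulb, 45 mm across, 46 mm high, about 45 g; at the start it lies in the hopper on the shut gate.
Not all that is in view belongs to the job. What is shaped like the part that bears bulb3_center but red is not meant. Leave any purple look-alike of the part that bears bulb5_center alone.

How it is judged:
By the outcome, as a careful person would: the job done as asked, in the order asked, and still so for the second after the job is handed in, with the robot touching nothing.
It also fails if it takes over 72 s, if anything falls off the work surface, if the arm or the gripper's body presses on something with over 40 N, if the wrist force passes 120 N, or if a joint passes its speed limit or range.

### The arm

A 6-joint arm with a two-finger parallel gripper is mounted at the origin on the work surface. World frame = base frame: x ahead of the robot, y to its left, z up, the work surface at z = 0. Lengths are in mm, angles in degrees, forces in N, time in s.
With the tool pointing down it reaches from about 375 to 750 mm from the base axis. Payload 9 kg.
Tool frame: the origin (TCP) lies on the centre line of the jaws, within the pads' length; the fingertips stand 22 mm ahead of it and the grasp point (between the pads) lies 3 mm ahead of it; z points along the fingers, y is the direction in which the jaws open and shut (so a half turn about z gives the same grasp; the last joint's range is limited). The gripper opens to 85 mm and grips with 20 to 120 N. Pads are 22 mm wide; open, the fingers measure 114 mm over their backs; the gripper's body (76 mm by 85 mm) begins 54 mm behind the grasp point. The pads swing forward as they close: fully open they stand 13 mm farther back than shut.
Start: joints at [56.74, 5.964, 5.575, 89.605, 0, 77.527], TCP at [212.941, 560.973, 253.331] pointing down, gripper open.
Joint ranges: [-171.21, 171.21], [-48.23, 106.86], [-62.78, 66.21], [-105.2, 120.99], [-86.42, 89.51], [-180, 180]. Speed limits (degrees/s): [127.2, 127.2, 147.25, 180, 180, 180].

### API

Orientations are given as a 3x3 rotation matrix whose columns are the frame's x, y, z axes.
In Python, from station import arm gives the robot as it stands.
- The arm moves only by the tool carry_out, never from a script. Its argument "increments" is a list of rows, each a list of 4 numbers: the shift along the tool's x, y, z in units of 0.02 m (1.0 is 0.02 m), then the turn about the tool's z in units of 0.12 rad (1.0 is 0.12 rad). In form: [[tx, ty, tz, twist], ...]. A call has 1 to 12 rows; each row shifts and turns the commanded pose from where the row before left it, along the tool's axes as they then stand; what a row does not reach is not made up. A row lasts 1/12 s, in which the tool goes at most 41.7 mm and 7.16 degrees, less where a joint would pass 70% of its speed; a pose out of reach is approached as far as the arm can. A call with a number of a shift or a turn outside -1 to 1 is refused whole. A call with a gripper value outside its range is refused whole. "hand" is the opening, from 0 (shut) to 1 (fully open), set as the call begins (left out, the last holds). The fingers move at their own pace and stop on an object; the grip force is fixed at half the most. Time passes only in rows, so rows that do not move let the fingers close. It gives the time, the measured TCP pose, the force and the opening at its end, in the units of the state.
- arm.observe(): the state, without advancing time (a new reading comes with each control period).
- arm.capture(name): name is "side" or "top"; returns the picture (420x560x3 uint8, red, green, blue); there is no depth.
- arm.get_calibration(name): a dict with "fx", "fy", "cx", "cy" (pixels), "T" (4x4, takes a point from camera to world coordinates). Camera axes: x right, y down, z forward; pixel columns grow to the right and rows downward; lengths in mm; the calibration is good to about 2 mm. A picture is of the moment at which its call begins. get_calibration takes no time and is no camera call.
- arm.hand_in(): hands the job in, once; it reports no verdict.
The state is a dict: "t": time; "qpos": joint angles; "qd": joint speeds; "joint_torque": joint torques, N m; "eef_pos": TCP position; "orientation": TCP orientation; "ft_force": force on the tool from outside, world axes, zero at the start; "ft_torque": the same for the moment, N m; "width": finger opening in mm.
Only numpy, scipy, OpenCV 4.12 (cv2) and the standard library are available. Lean on these libraries where they do the work, as an engineer would, in place of code of your own. Each camera call takes 0.05 s, during which the arm holds its last target.

## Working session

There is one attempt and no reset: what is moved stays moved. The work goes in short steps, Python scripts to look and compute and a tool call to move; the robot and the scene stay as the last step left them, time stands still between calls to the robot, and variables do not carry over. Pictures are saved under pics/ and viewed, and the job is handed in when it is done.

Besides the shell and the picture viewer there is one more tool, called after "Request:" as name(argument=value, ...) on one line, values as JSON. carry_out: Moves the arm, as the interface text tells. Shifts and turns lie within -1 to 1; 1 stands for 0.02 m of shift or 0.12 rad of turn. Its arguments: {"type":"object","properties":{"increments":{"type":"array"},"hand":{"type":"number"}},"required":["increments"]}

```bash
ls; mkdir -p pics
python3 - <<'E'
from station import arm
import cv2,numpy as np
s=arm.observe()
for k in s: print(k,np.round(s[k],3).tolist())
for n in("side","top"):
    im=arm.capture(n); cv2.imwrite(f"pics/{n}0.png",im[:,:,::-1])
    c=arm.get_calibration(n); print(n,c["fx"],c["fy"],c["cx"],c["cy"],np.round(c["T"],3).tolist())
E
```

```text
pics
t 0.0
qpos [56.739, 5.997, 5.526, 89.606, 0.001, 77.526]
qd [0.04, 0.012, -0.094, 0.081, 0.023, -0.139]
joint_torque [-0.003, -55.693, 50.365, 0.017, -0.0, 0.0]
eef_pos [212.746, 560.678, 252.535]
orientation [[-0.935, 0.355, -0.001], [0.355, 0.935, -0.001], [0.0, -0.001, -1.0]]
ft_force [0.459, -0.173, 0.164]
ft_torque [-0.025, -0.044, 0.01]
width 85.142
side 472.0604048120765 472.0604048120765 283.41044322874063 205.09285244766178 [[0.052, -0.806, 0.589, 71.097], [-0.999, -0.034, 0.042, -52.92], [-0.013, -0.591, -0.807, 962.961], [0.0, 0.0, 0.0, 1.0]]
top 410.1507851121147 410.1507851121147 278.99781361675383 208.67901938859166 [[-0.02, -0.995, 0.101, 529.794], [-1.0, 0.021, 0.007, 13.588], [-0.009, -0.101, -0.995, 960.85], [0.0, 0.0, 0.0, 1.0]]
```

View pics/side0.png

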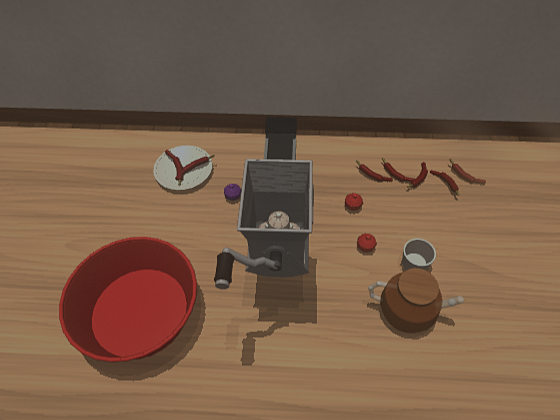

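View pics/top0.png

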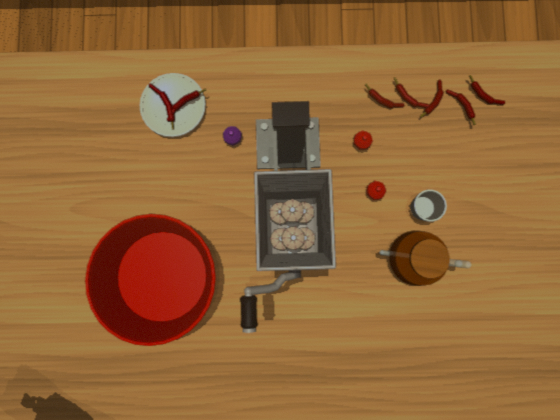

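Candidates seen in the top view:
- **Basin:** the red ring at (150,279).
- **Hopper:** the rim around (294,220), with six pale bulbs inside at (280-310, 205-245).
- **Grip:** the black sleeve at (249,312), on the +y (shut) side.
- **Decoys:** red bulbs at (363,140) and (376,190), a purple bulb at (232,136), a plate at (172,105) and chillies at upper right.
- **Bystanders:** tea pot at (420,258) and cup at (428,206).

Next I measure these.

```bash
cat > h.py <<'E'
import cv2,numpy as np
from station import arm
def ray(n,uv):
    c=arm.get_calibration(n);T=np.array(c["T"])
    d=np.array([(uv[0]-c["cx"])/c["fx"],(uv[1]-c["cy"])/c["fy"],1.0])
    return T[:3,3],T[:3,:3]@d
def plane(n,uv,z):
    o,d=ray(n,uv);return o+d*(z-o[2])/d[2]
def proj(n,p):
    c=arm.get_calibration(n);T=np.array(c["T"]);q=T[:3,:3].T@(np.array(p)-T[:3,3])
    return np.array([c["fx"]*q[0]/q[2]+c["cx"],c["fy"]*q[1]/q[2]+c["cy"]])
def two(ua,ub):
    oa,da=ray("top",ua);ob,db=ray("side",ub)
    M=np.stack([da,-db],1);s=np.linalg.lstsq(M,ob-oa,rcond=None)[0]
    a=oa+da*s[0];b=ob+db*s[1];return (a+b)/2,np.linalg.norm(a-b)
def redmask(im):
    hsv=cv2.cvtColor(im,cv2.COLOR_RGB2HSV)
    m=(((hsv[...,0]<6)|(hsv[...,0]>174))&(hsv[...,1]>170)&(hsv[...,2]>50)).astype(np.uint8)
    return m
def basin(n,im):
    m=redmask(im);cs,_=cv2.findContours(m,cv2.RETR_EXTERNAL,cv2.CHAIN_APPROX_NONE)
    c=max(cs,key=cv2.contourArea)
    pts=np.array([plane(n,p[0],90) for p in c])[:,:2].astype(np.float32)
    return c,pts
E
python3 - <<'E'
from h import *
for n in("top","side"):
    im=cv2.imread(f"pics/{n}0.png")[:,:,::-1].copy()
    c,p=basin(n,im)
    print(n,cv2.minEnclosingCircle(p), cv2.boundingRect(c))
    g=cv2.cvtColor(im,cv2.COLOR_RGB2GRAY)
    o=cv2.resize(im[:,:,::-1],None,fx=1,fy=1)
    x0,y0=(225,90) if n=="top" else (200,110)
    crop=im[y0:y0+250,x0:x0+130,::-1]
    cv2.imwrite(f"pics/crop_{n}.png",cv2.resize(crop[:, :],None,fx=2.4,fy=2.4,interpolation=cv2.INTER_CUBIC) if 0 else cv2.resize(crop,(312,600),interpolation=cv2.INTER_CUBIC))
a=cv2.imread("pics/crop_top.png");b=cv2.imread("pics/crop_side.png");cv2.imwrite("pics/crop.png",np.hstack([a,b]))
E
```

```text
top ((476.6937255859375, 293.9151916503906), 136.6483612060547) (86, 214, 129, 132)
side ((471.59039306640625, 293.7942199707031), 137.59078979492188) (59, 237, 138, 125)
```

View pics/crop.png

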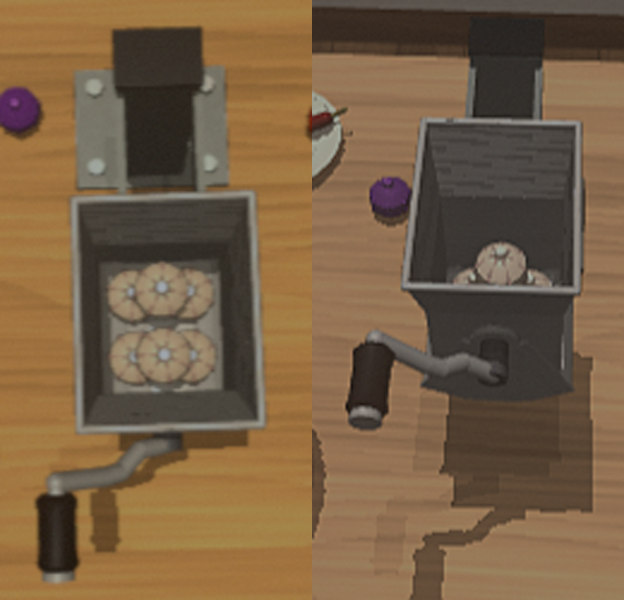

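The crop confirms the hopper rim and six pale bulbs, with the lever leaning left (shut). The black grip is centred at about crop (57,533) in the top view and (57,380) in the side half. Now the poses.

Run:
```python
from h import *
t=np.array([[72,196],[256,192],[264,428],[78,434]])/2.4+[225,90]
s=np.array([[109,120],[268,122],[267,292],[91,290]])/2.4+[200,110]
P=[]
for a,b in zip(t,s):
    p,e=two(a,b);print(np.round(p),round(e,1), np.round(plane("top",a,308)),np.round(plane("side",b,308)))
for nm,q in(("top",t),("side",s)):
    Q=np.array([plane(nm,a,308)[:2] for a in q]);c=Q.mean(0)
    ex=(Q[0]+Q[1]-Q[2]-Q[3])/2; ey=(Q[0]+Q[3]-Q[1]-Q[2])/2
    print(nm,c,"len",np.linalg.norm(ex),np.linalg.norm(ey),"yaw",np.degrees(np.arctan2(ex[1],ex[0])),np.degrees(np.arctan2(-ey[0],ey[1])))
for a,b in(((57,495),(61,345)),((57,572),(54,415))):
    print("grip",two(np.array(a)/2.4+[225,90],np.array(b)/2.4+[200,110]))
print("grip291",plane("top",np.array([57,533])/2.4+[225,90],291+10),plane("side",np.array([57,380])/2.4+[200,110],291+8))
print("teapot",plane("top",(419,258),60),"cup",plane("top",(429,206),55),plane("side",(419,252),55))
print("handle",plane("top",(382,254),60),plane("top",(467,264),80))
# basin foot
for n in("top","side"):
    im=cv2.imread(f"pics/{n}0.png")[:,:,::-1].copy();hsv=cv2.cvtColor(im,cv2.COLOR_RGB2HSV)
    m=(redmask(im)&(hsv[...,2]>185)).astype(np.uint8)
    m=cv2.morphologyEx(m,cv2.MORPH_OPEN,np.ones((7,7)))
    cs,_=cv2.findContours(m,cv2.RETR_EXTERNAL,cv2.CHAIN_APPROX_NONE);c=max(cs,key=cv2.contourArea)
    print(n,cv2.minEnclosingCircle(np.array([plane(n,p[0],4)[:2] for p in c]).astype(np.float32)))
```

```text
[659.  58. 297.] 1.9 [657.  56. 308.] [650.  57. 308.]
[658. -67. 302.] 2.7 [657. -68. 308.] [653. -66. 308.]
[500. -68. 304.] 0.6 [500. -68. 308.] [497. -68. 308.]
[498.  55. 301.] 0.1 [498.  54. 308.] [493.  53. 308.]
top [578.20909573  -6.44417702] len 157.93186213541514 122.96501326757138 yaw 0.33584164541693 0.37353449701313535
side [573.1565321   -5.83439112] len 155.91917923905135 121.90999679603584 yaw 0.9551959883974086 1.5528450248531374
grip (array([457.56810163,  70.59557242, 293.14128339]), np.float64(1.811028407271849))
grip (array([406.77542557,  70.46436742, 288.91752964]), np.float64(0.41856292817641366))
grip291 [433.98239475  69.33829063 301.        ] [427.3862299  69.7245562 299.       ]
teapot [ 507.41877113 -282.09309811   60.        ] cup [ 621.08555344 -311.99055636   55.        ] [ 618.48015803 -312.39298283   55.        ]
handle [ 517.63598129 -202.23131955   60.        ] [ 493.30523055 -376.30166762   80.        ]Traceback (most recent call last):
  File "<stdin>", line 21, in <module>
ValueError: max() iterable argument is empty
```

Basin at about (475,294), hopper origin at about (577,-6), grip at about (432,71,291), which agrees with hopper + (-145,+78). 

Plan: push the basin from its far side with both open fingers, jaws square to the push, straight to the hopper. Turn the tool first (7.33 units).

Request:
carry_out(increments=[[0,0,0,1],[0,0,0,1],[0,0,0,1],[0,0,0,1],[0,0,0,1],[0,0,0,1],[0,0,0,1],[0,0,0,0.33],[0,0,0,0]], hand=1)

```text
t: 0.85
eef_pos: [212.8, 560.8, 252.9]
orientation: [[-0.321, 0.947, -0.0], [0.947, 0.321, -0.001], [-0.0, -0.001, -1.0]]
ft_force: [0.1, 0.2, -1.0]
width: 85.1
```

```bash
cat >> h.py <<'E'
def go(tgt):
    s=arm.observe();R=np.array(s["orientation"]);p=np.array(s["eef_pos"])
    print("t",round(s["t"],2),"p",np.round(p,1),"yawy",round(np.degrees(np.arctan2(R[1,1],R[0,1])),2),"F",np.round(s["ft_force"],1),"w",round(s["width"],1))
    print("units to target",np.round(R.T@(np.array(tgt)-p)/20,2))
E
python3 -c "
from h import *
go([420,455,252]);go([420,455,68])"
```

```text
t 0.85 p [212.8 560.8 252.9] yawy 18.71 F [ 0.1  0.2 -1. ] w 85.1
units to target [-8.33  8.11  0.04]
t 0.85 p [212.8 560.8 252.9] yawy 18.71 F [ 0.1  0.2 -1. ] w 85.1
units to target [-8.33  8.12  9.24]
```

Request:
carry_out(increments=[[-0.83,0.81,0,0],[-0.83,0.81,0,0],[-0.83,0.81,0,0],[-0.83,0.81,0,0],[-0.83,0.81,0,0],[-0.83,0.81,0,0],[-0.83,0.81,0,0],[-0.83,0.81,0,0],[-0.83,0.81,0,0],[-0.83,0.81,0,0],[0,0,0,0]])

```text
t: 1.77
eef_pos: [423.0, 454.0, 252.5]
orientation: [[-0.321, 0.947, 0.0], [0.947, 0.321, -0.001], [-0.001, 0.0, -1.0]]
ft_force: [0.7, 1.0, 0.7]
width: 85.3
```

```bash
python3 -c "
from h import *
go([420,455,68])
cv2.imwrite('pics/top1.png',arm.capture('top')[:,:,::-1]);cv2.imwrite('pics/side1.png',arm.capture('side')[:,:,::-1])
a=cv2.imread('pics/top1.png');b=cv2.imread('pics/side1.png');cv2.imwrite('pics/both1.png',cv2.resize(np.hstack([a,b]),(800,300)))"
```

```text
t 1.77 p [423.  454.  252.5] yawy 18.75 F [0.7 1.  0.7] w 85.3
units to target [ 0.1  -0.13  9.23]
```

View pics/both1.png

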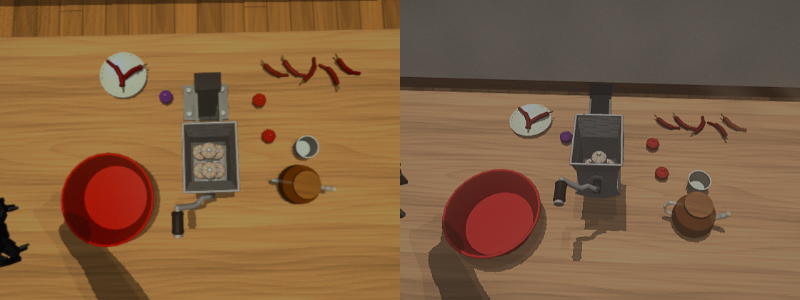

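The gripper is only just in view at the left edge of the top picture (scaled x<20, y 200-265), beyond the basin. Descend.

Request:
carry_out(increments=[[0,0,0.92,0],[0,0,0.92,0],[0,0,0.92,0],[0,0,0.92,0],[0,0,0.92,0],[0,0,0.92,0],[0,0,0.92,0],[0,0,0.92,0],[0,0,0.92,0],[0.1,-0.13,0.92,0],[0,0,0,0]])

```text
t: 2.78
eef_pos: [413.3, 456.4, 65.2]
orientation: [[-0.325, 0.946, -0.005], [0.946, 0.325, -0.003], [-0.001, -0.006, -1.0]]
ft_force: [-1.2, 0.1, -0.2]
width: 85.8
```

```bash
python3 -c "
from h import *
go([420,455,68])
cv2.imwrite('pics/top2.png',arm.capture('top')[:,:,::-1])
"
```

```text
t 2.78 p [413.3 456.4  65.2] yawy 18.95 F [-1.2  0.1 -0.2] w 85.8
units to target [-0.17  0.29 -0.14]
```

View pics/top2.png

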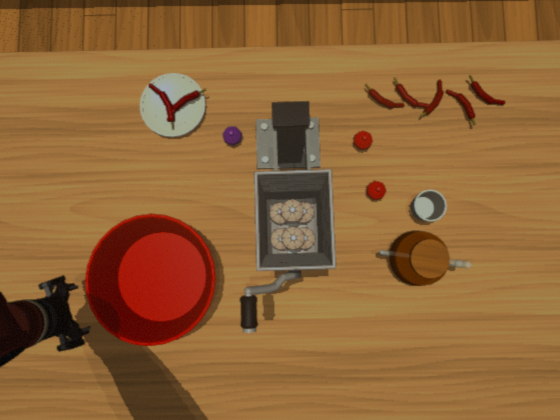

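The gripper is down beside the basin's far rim (fingers at about (75,285) and (80,345)) with no contact force. Begin the push.

Request:
carry_out(increments=[[-0.3,0.29,-0.1,0],[-0.4,0,0,0],[-0.4,0,0,0],[-0.4,0,0,0],[-0.4,0,0,0],[-0.4,0,0,0],[-0.4,0,0,0],[-0.4,0,0,0],[-0.4,0,0,0],[-0.4,0,0,0],[-0.4,0,0,0],[0,0,0,0]])

```text
t: 3.83
eef_pos: [450.6, 376.0, 71.2]
orientation: [[-0.321, 0.947, 0.0], [0.947, 0.321, -0.001], [-0.001, -0.0, -1.0]]
ft_force: [0.9, -0.3, 0.8]
width: 85.3
```

```bash
cat >> h.py <<'E'
def bas(tag):
    im=arm.capture('top');cv2.imwrite(f'pics/top{tag}.png',im[:,:,::-1])
    c,p=basin('top',im)
    hull=cv2.convexHull(p)[:,0]
    # circle fit of known radius on hull points, robust
    from scipy.optimize import least_squares
    x0=np.array(cv2.minEnclosingCircle(p)[0])
    r=least_squares(lambda q:np.hypot(*(hull-q).T)-136,x0,loss="soft_l1",f_scale=2).x
    print("basin minenc",np.round(cv2.minEnclosingCircle(p),1) if 0 else cv2.minEnclosingCircle(p),"fit",np.round(r,1));return r
E
python3 -c "
from h import *
go([532,126,68]);bas(3)
"
```

```text
t 3.83 p [450.6 376.   71.2] yawy 18.75 F [ 0.9 -0.3  0.8] w 85.3
units to target [-13.14  -0.17   0.17]
basin minenc ((500.651611328125, 246.0028076171875), 137.4450225830078) fit [500.9 245.9]
```

View pics/top3.png

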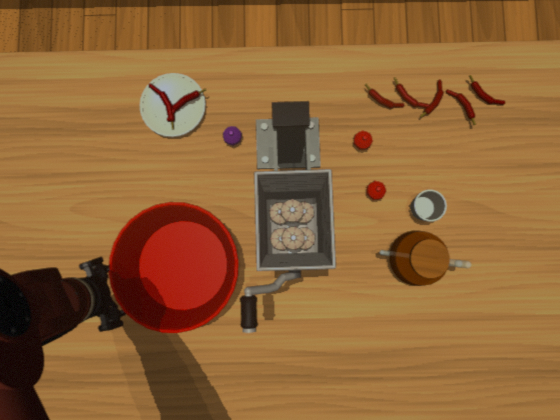

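Basin now at (501,246), 139 mm ahead of the TCP as expected. Go on, with a slight lateral correction.

Request:
carry_out(increments=[[-0.45,-0.02,0,0],[-0.45,-0.02,0,0],[-0.45,-0.02,0,0],[-0.45,-0.02,0,0],[-0.45,-0.02,0,0],[-0.45,-0.02,0,0],[-0.45,-0.02,0,0],[-0.45,-0.02,0,0],[-0.45,-0.02,0,0],[-0.45,-0.02,0,0],[-0.45,-0.02,0,0],[-0.45,-0.02,0,0]])

```text
t: 4.88
eef_pos: [480.5, 273.0, 71.3]
orientation: [[-0.322, 0.947, 0.0], [0.947, 0.322, 0.0], [0.0, 0.0, -1.0]]
ft_force: [-0.5, 1.5, -1.6]
width: 85.8
```

```bash
python3 -c "
from h import *
go([532,126,68]);bas(4)
"
```

```text
t 4.88 p [480.5 273.   71.3] yawy 18.81 F [-0.5  1.5 -1.6] w 85.8
units to target [-7.79  0.07  0.17]
basin minenc ((530.7809448242188, 144.73069763183594), 136.5302276611328) fit [530.5 143.7]
```

View pics/top4.png

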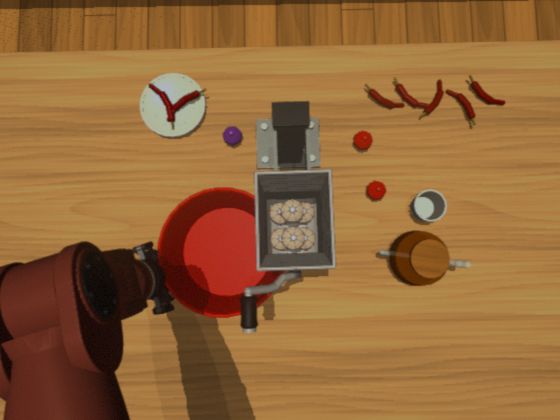

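Basin at (530,144), 157 mm to go; the wrist stays above the lever. Push most of the rest, then look from the side.

Request:
carry_out(increments=[[-0.45,-0.02,0,0],[-0.45,-0.02,0,0],[-0.45,-0.02,0,0],[-0.45,-0.02,0,0],[-0.45,-0.02,0,0],[-0.45,-0.02,0,0],[-0.45,-0.02,0,0],[-0.45,-0.02,0,0],[-0.45,-0.02,0,0],[-0.45,-0.02,0,0],[0,0,0,0]])

```text
t: 5.85
eef_pos: [506.1, 185.6, 71.4]
orientation: [[-0.321, 0.947, 0.0], [0.947, 0.321, -0.001], [-0.001, 0.0, -1.0]]
ft_force: [0.2, -0.4, 0.0]
width: 85.4
```

```bash
python3 -c "
from h import *
go([527,123,68]);bas(5)
b=arm.capture('side')[:,:,::-1];cv2.imwrite('pics/both5.png',cv2.resize(np.hstack([cv2.imread('pics/top5.png'),b]),(800,300)))
"
```

```text
t 5.85 p [506.1 185.6  71.4] yawy 18.73 F [ 0.2 -0.4  0. ] w 85.4
units to target [-3.3  -0.02  0.17]
basin minenc ((561.4494018554688, 91.88671875), 130.0169677734375) fit [556.9  54.7]
```

View pics/both5.png

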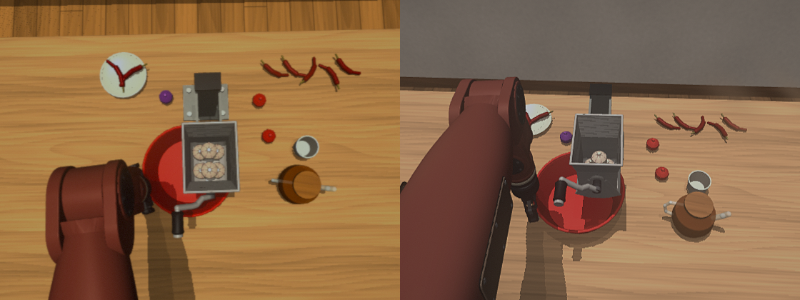

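Basin at (557,55). Before the last 65 mm I check how high the forearm and wrist pass over the lever.

```bash
python3 -c "
from h import *
b=arm.capture('side')[:,:,::-1];a=arm.capture('top')[:,:,::-1]
cv2.imwrite('pics/c6.png',np.hstack([cv2.resize(a[200:420,50:300],(450,396)),cv2.resize(b[90:340,0:280],(350,312*350//350+84))]))
print(arm.observe()['qpos'])
"
```

```text
[ 6.43247268e+00 -1.78942813e+00 -2.14030235e+01  7.03821133e+01
 -5.91736688e-03  7.76233176e+01]
```

View pics/c6.png

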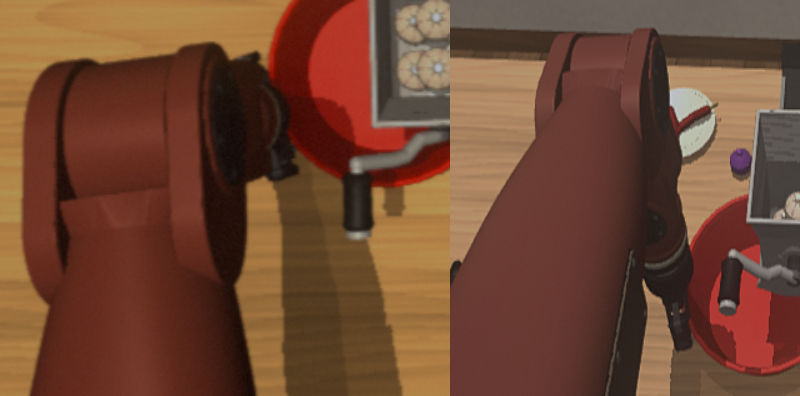

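```bash
python3 -c "
from h import *
print(two((163.9,225),(156,109)),two((91.7,233.3),(92,112)))
# bottom of right plate: top (235,280) side (640,?)
print(proj('top',[506,186,71]),proj('top',[506,186,250]),proj('top',[506,186,350]))
print(proj('side',[506,186,71]),proj('side',[506,186,250]),proj('side',[506,186,350]))
"
```

```text
(array([559.1706589 , 150.57433782, 511.17126254]), np.float64(13.087412565243978)) (array([551.18926055, 236.15612012, 507.97339895]), np.float64(20.74171127622132))
[203.07741626 263.03776164] [182.96391824 266.23617094] [166.58527834 268.84067038]
[185.82449113 285.4458171 ] [167.73315274 239.94194089] [154.63563841 206.99868053]
```

The wrist plates triangulate to z of about 510 at the top, which puts the underside near 400, well over the lever's 305. Finish the push.

Request:
carry_out(increments=[[-0.36,0,0,0],[-0.36,0,0,0],[-0.36,0,0,0],[-0.36,0,0,0],[-0.36,0,0,0],[-0.36,0,0,0],[-0.36,0,0,0],[-0.36,0,0,0],[-0.3,0,0,0],[0,0,0,0],[0,0,0,0]])

```text
t: 6.97
eef_pos: [526.2, 126.6, 71.4]
orientation: [[-0.322, 0.947, 0.0], [0.947, 0.322, -0.0], [-0.0, 0.0, -1.0]]
ft_force: [-0.1, 0.4, -0.3]
width: 85.5
```

```bash
python3 -c "
from h import *
go([527,123,68]);bas(7)
b=arm.capture('side')[:,:,::-1];cv2.imwrite('pics/side7.png',b);cv2.imwrite('pics/both7.png',cv2.resize(np.hstack([cv2.imread('pics/top7.png'),b]),(800,300)))
"
```

```text
t 6.97 p [526.2 126.6  71.4] yawy 18.76 F [-0.1  0.4 -0.3] w 85.5
units to target [-0.18 -0.02  0.17]
basin minenc ((558.37109375, -37.93573760986328), 129.49290466308594) fit [577.4  -3.6]
```

View pics/both7.png

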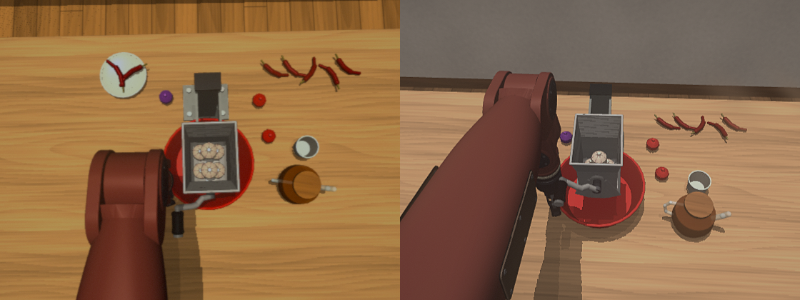

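Basin fits at (577,-4). Nudge 2 mm more, back off, rise and turn the jaws along y.

Request:
carry_out(increments=[[-0.12,0,0,0],[0,0,0,0],[0.4,0,0,0],[0.8,0,0,0],[0.9,0,0,0],[0.9,0,0,0],[0,0,-0.6,0],[0,0,-0.9,0],[0,0,-0.9,0],[0,0,-0.9,0],[0,0,-0.9,0],[0,0,-0.9,0]])

```text
t: 8.07
eef_pos: [507.4, 181.7, 174.8]
orientation: [[-0.323, 0.946, 0.001], [0.946, 0.323, -0.0], [-0.0, 0.001, -1.0]]
ft_force: [0.2, -0.3, -0.9]
width: 85.4
```

Request:
carry_out(increments=[[0,0,-0.9,0],[0,0,-0.9,0],[0,0,-0.9,0],[0,0,-0.9,0],[0,0,-0.9,0],[0,0,-0.9,0],[0,0,-0.9,0],[0,0,-0.9,0],[0,0,-0.9,0],[0,0,-0.9,0],[0,0,-0.9,0],[0,0,0,0]])

```text
t: 9.07
eef_pos: [507.9, 181.7, 375.5]
orientation: [[-0.323, 0.947, 0.005], [0.947, 0.323, 0.0], [-0.001, 0.005, -1.0]]
ft_force: [-0.8, -0.4, 0.4]
width: 85.6
```

Request:
carry_out(increments=[[0,0,0,-0.95],[0,0,0,-0.95],[0,0,0,-0.95],[0,0,0,-0.95],[0,0,0,-0.95],[0,0,0,-0.95],[0,0,0,-0.95],[0,0,0,-0.95],[0,0,0,-0.95],[0,0,0,-0.95],[0,0,0,-0.9],[0,0,0,0]], hand=0.5)

```text
t: 10.07
eef_pos: [507.2, 181.7, 371.1]
orientation: [[-1.0, -0.011, -0.0], [-0.011, 1.0, -0.0], [0.0, -0.0, -1.0]]
ft_force: [1.3, 0.3, 1.1]
width: 42.6
```

```bash
python3 -c "
from h import *
go([432,71,390]);bas(8)
b=arm.capture('side')[:,:,::-1];cv2.imwrite('pics/side8.png',b);cv2.imwrite('pics/both8.png',cv2.resize(np.hstack([cv2.imread('pics/top8.png'),b]),(800,300)))
"
```

```text
t 10.07 p [507.2 181.7 371.1] yawy 90.61 F [1.3 0.3 1.1] w 42.6
units to target [ 3.82 -5.49 -0.94]
basin minenc ((573.1466674804688, 62.413028717041016), 113.4388198852539) fit [578.   -5.1]
```

View pics/both8.png

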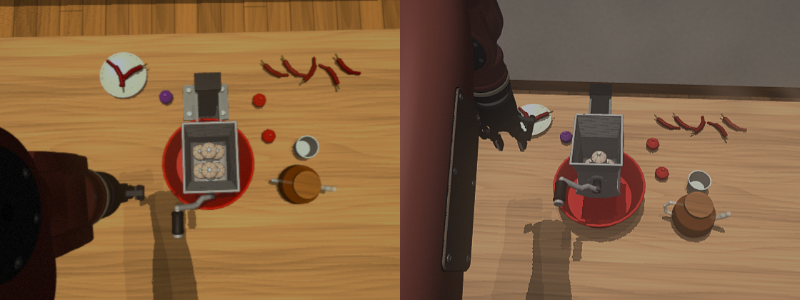

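Basin sits centred at (578,-5) against the outlet's (577,-6). Move over the grip, then down around it with the jaws 42 mm apart.

Request:
carry_out(increments=[[0.55,-0.8,0,-0.1],[0.55,-0.8,0,0],[0.55,-0.8,0,0],[0.55,-0.8,0,0],[0.55,-0.8,0,0],[0.55,-0.8,0,0],[0.5,-0.7,0,0],[0,0,0,0],[0,0,0,0]])

```text
t: 10.92
eef_pos: [433.1, 70.1, 371.5]
orientation: [[-1.0, -0.013, 0.001], [-0.013, 1.0, 0.0], [-0.001, 0.0, -1.0]]
ft_force: [0.6, -0.8, 0.1]
width: 42.8
```

```bash
python3 -c "
from h import *
go([432,71,290])
a=arm.capture('top')[:,:,::-1];cv2.imwrite('pics/top9.png',cv2.resize(a[200:380,180:400],None,fx=2.5,fy=2.5))
"
```

```text
t 10.92 p [433.1  70.1 371.5] yawy 90.76 F [ 0.6 -0.8  0.1] w 42.8
units to target [0.06 0.04 4.08]
```

View pics/top9.png

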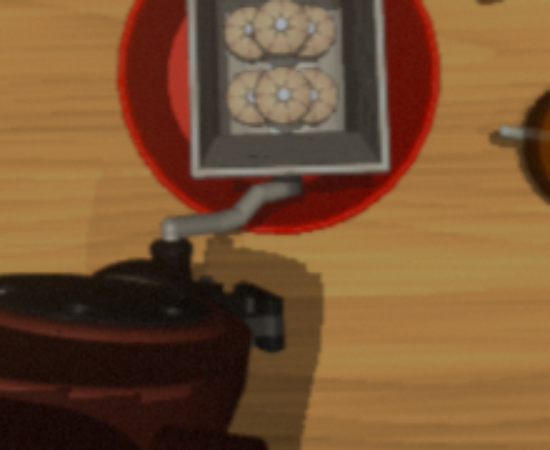

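The gripper stands over the sleeve (black end visible at crop (172,250), arm bar to its upper right). Lower.

Request:
carry_out(increments=[[0.06,0.04,0.4,0.08],[0,0,0.4,0],[0,0,0.4,0],[0,0,0.4,0],[0,0,0.4,0],[0,0,0.4,0],[0,0,0.4,0],[0,0,0.4,0],[0,0,0.4,0],[0,0,0.4,0],[0,0,0,0]])

```text
t: 11.88
eef_pos: [431.4, 71.3, 289.5]
orientation: [[-1.0, -0.008, -0.002], [-0.008, 1.0, 0.0], [0.002, 0.0, -1.0]]
ft_force: [-0.5, -0.4, -0.6]
width: 42.9
```

```bash
python3 -c "
from h import *
go([432,71,290])
a=arm.capture('top')[:,:,::-1];b=arm.capture('side')[:,:,::-1]
cv2.imwrite('pics/c10.png',np.hstack([cv2.resize(a[200:380,180:340],None,fx=2.4,fy=2.4),cv2.resize(b[160:340,160:320],None,fx=2.4,fy=2.4)]))
"
```

```text
t 11.88 p [431.4  71.3 289.5] yawy 90.45 F [-0.5 -0.4 -0.6] w 42.9
units to target [-0.03 -0.01 -0.03]
```

View pics/c10.png

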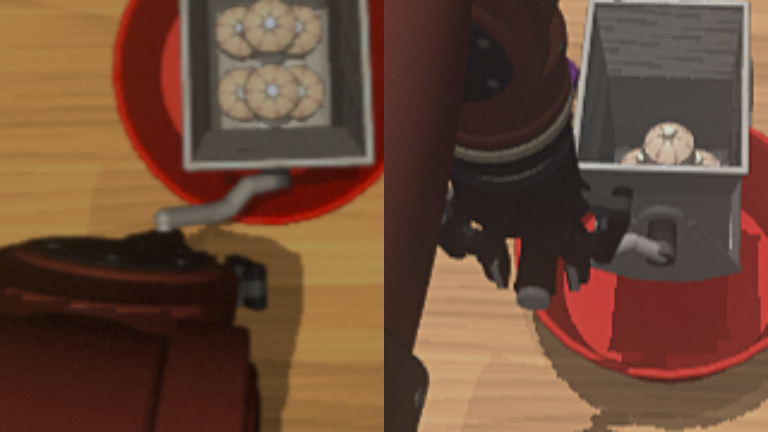

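The sleeve sits between the fingers in the side view (about (535,290) in the crop). Swing along the arc, first half.

Request:
carry_out(increments=[[0,-0.2,0,0],[0,-0.2,0,0],[0,-0.27,-0.24,0],[0,-0.27,-0.24,0],[0,-0.3,-0.2,0],[0,-0.3,-0.2,0],[0,-0.32,-0.16,0],[0,-0.32,-0.16,0],[0,-0.34,-0.12,0],[0,-0.34,-0.12,0],[0,-0.35,-0.07,0],[0,-0.35,-0.07,0]])

```text
t: 12.98
eef_pos: [432.9, 0.2, 323.6]
orientation: [[-1.0, -0.008, 0.002], [-0.008, 1.0, 0.002], [-0.002, 0.002, -1.0]]
ft_force: [3.4, 7.6, 0.2]
width: 42.4
```

```bash
python3 -c "
from h import *
go([432,0,321])
a=arm.capture('top')[:,:,::-1];b=arm.capture('side')[:,:,::-1]
cv2.imwrite('pics/c11.png',np.hstack([cv2.resize(a[180:380,180:380],None,fx=2,fy=2),cv2.resize(b[140:340,180:380],None,fx=2,fy=2)]))
"
```

```text
t 12.98 p [4.329e+02 2.000e-01 3.236e+02] yawy 90.48 F [3.4 7.6 0.2] w 42.4
units to target [ 0.04 -0.01  0.13]
```

View pics/c11.png

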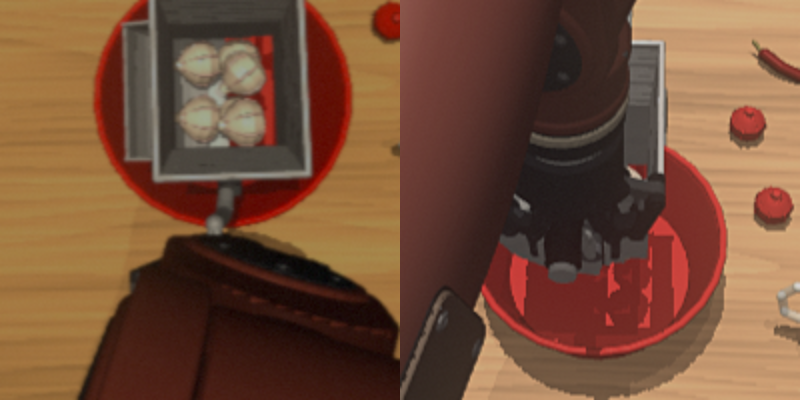

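The lever follows with 8 N. The gate is half open and bulbs are tipping through. Carry on to the open stop.

Request:
carry_out(increments=[[0,-0.36,0.02,0],[0,-0.36,0.02,0],[0,-0.36,0.04,0],[0,-0.36,0.04,0],[0,-0.35,0.07,0],[0,-0.35,0.07,0],[0,-0.34,0.12,0],[0,-0.34,0.12,0],[0,-0.32,0.16,0],[0,-0.32,0.16,0],[0,-0.3,0.2,0],[0,-0.3,0.2,0]])

```text
t: 14.08
eef_pos: [433.7, -80.5, 298.6]
orientation: [[-1.0, -0.009, 0.002], [-0.009, 1.0, 0.002], [-0.002, 0.002, -1.0]]
ft_force: [4.2, 8.2, -0.2]
width: 42.6
```

Request:
carry_out(increments=[[0,-0.27,0.24,0],[0,-0.27,0.24,0],[0,-0.1,0,0],[0,0,0,0],[0,0,0,0]])

```text
t: 14.5
eef_pos: [433.8, -93.0, 288.9]
orientation: [[-1.0, -0.008, 0.002], [-0.008, 1.0, 0.003], [-0.002, 0.003, -1.0]]
ft_force: [4.4, 8.7, -0.4]
width: 43.0
```

```bash
python3 -c "
from h import *
go([432,-92,290])
a=arm.capture('top')[:,:,::-1];b=arm.capture('side')[:,:,::-1]
cv2.imwrite('pics/c12.png',np.hstack([cv2.resize(a[180:380,180:380],None,fx=2,fy=2),cv2.resize(b[140:340,180:380],None,fx=2,fy=2)]))
"
```

```text
t 14.5 p [433.8 -93.  288.9] yawy 90.48 F [ 4.4  8.7 -0.4] w 43.0
units to target [ 0.09  0.05 -0.05]
```

View pics/c12.png

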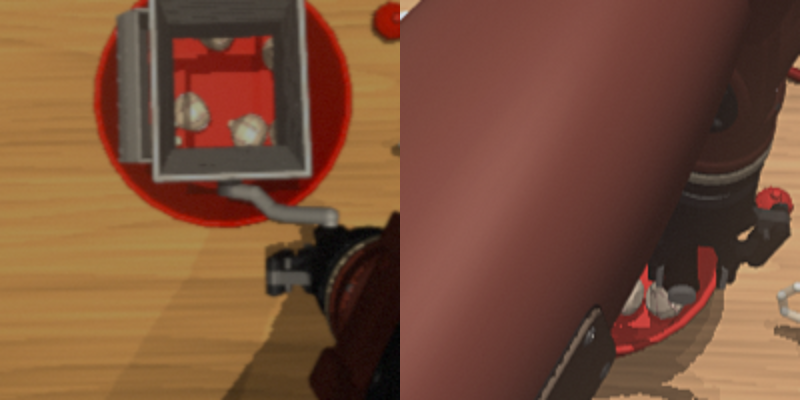

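The hopper is empty and bulbs lie in the basin. The force (8.7 N) is not yet a stop, so press on in small steps until it climbs.

Request:
carry_out(increments=[[0,-0.1,0.05,0],[0,-0.1,0.05,0],[0,0,0,0]])

```text
t: 14.85
eef_pos: [433.8, -93.4, 286.5]
orientation: [[-1.0, -0.011, 0.002], [-0.011, 1.0, 0.011], [-0.002, 0.011, -1.0]]
ft_force: [6.8, 29.9, 1.1]
width: 42.9
```

Request:
carry_out(increments=[[0,-0.1,0,0],[0,-0.1,0,0],[0,0,0,0]])

```text
t: 15.1
eef_pos: [433.8, -93.9, 286.3]
orientation: [[-1.0, -0.013, 0.003], [-0.013, 1.0, 0.019], [-0.003, 0.019, -1.0]]
ft_force: [10.4, 50.8, 3.0]
width: 42.8
```

```bash
python3 -c "
from h import *
go([432,-92,290])
"
```

```text
t 15.1 p [433.8 -93.9 286.3] yawy 90.75 F [10.4 50.8  3. ] w 42.8
units to target [ 0.09  0.1  -0.18]
```

Force climbed to 30 and then 51 N with no movement: that is the open stop. Relax and check the bulbs.

Request:
carry_out(increments=[[0,0.3,0,0],[0,0.3,-0.1,0],[0,0,0,0]])

```text
t: 15.35
eef_pos: [433.2, -89.4, 289.4]
orientation: [[-1.0, -0.009, 0.0], [-0.009, 1.0, -0.001], [-0.0, -0.001, -1.0]]
ft_force: [-0.4, -0.2, -0.1]
width: 42.9
```

```bash
python3 -c "
from h import *
go([432,-76,290])
a=arm.capture('top')[:,:,::-1];b=arm.capture('side')[:,:,::-1]
cv2.imwrite('pics/c13.png',np.hstack([cv2.resize(a[150:300,210:350],None,fx=2.8,fy=2.8),cv2.resize(b[190:340,210:340],None,fx=2.8,fy=2.8)]))
"
```

```text
t 15.35 p [433.2 -89.4 289.4] yawy 90.5 F [-0.4 -0.2 -0.1] w 42.9
units to target [ 0.06  0.67 -0.03]
```

View pics/c13.png

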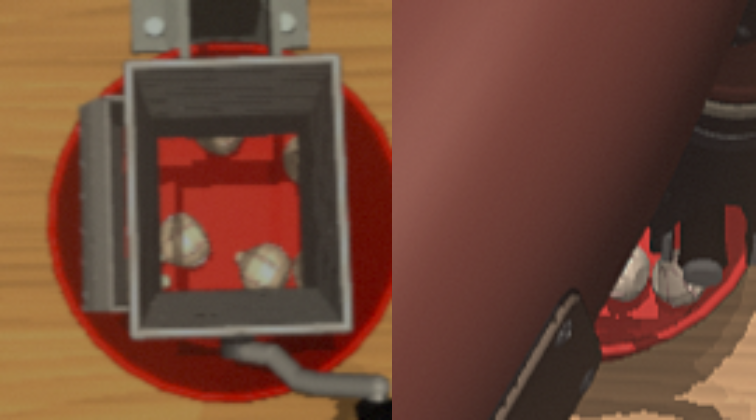

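All six bulbs (or visible parts) show in the basin through the empty hopper, at crop (220,140), (293,158), (185,238), (265,265), (165,283) and (296,270). Swing back to shut.

Request:
carry_out(increments=[[0,0.3,0,0],[0,0.3,0,0],[0,0.27,-0.24,0],[0,0.27,-0.24,0],[0,0.3,-0.2,0],[0,0.3,-0.2,0],[0,0.32,-0.16,0],[0,0.32,-0.16,0],[0,0.34,-0.12,0],[0,0.34,-0.12,0],[0,0.35,-0.07,0],[0,0.35,-0.07,0]])

```text
t: 16.45
eef_pos: [432.6, -14.0, 320.6]
orientation: [[-1.0, -0.008, 0.0], [-0.008, 1.0, 0.0], [-0.0, 0.0, -1.0]]
ft_force: [-0.8, -2.1, 0.6]
width: 42.7
```

Request:
carry_out(increments=[[0,0.36,-0.02,0],[0,0.36,-0.02,0],[0,0.36,0.02,0],[0,0.36,0.02,0],[0,0.35,0.07,0],[0,0.35,0.07,0],[0,0.34,0.12,0],[0,0.34,0.12,0],[0,0.32,0.16,0],[0,0.32,0.16,0],[0,0.3,0.2,0],[0,0.3,0.2,0]])

```text
t: 17.45
eef_pos: [431.9, 67.0, 298.0]
orientation: [[-1.0, -0.008, -0.0], [-0.008, 1.0, -0.0], [0.0, -0.0, -1.0]]
ft_force: [-3.2, -4.4, 0.1]
width: 42.7
```

```bash
python3 -c "
from h import *
go([432,80,290])
"
```

```text
t 17.45 p [431.9  67.  298. ] yawy 90.46 F [-3.2 -4.4  0.1] w 42.7
units to target [-0.01  0.65  0.4 ]
```

Request:
carry_out(increments=[[0,0.25,0.18,0],[0,0.25,0.18,0],[0,0.1,0.05,0],[0,0.1,0.05,0],[0,0,0,0]])

```text
t: 17.87
eef_pos: [431.7, 79.0, 288.9]
orientation: [[-1.0, -0.007, -0.001], [-0.007, 1.0, -0.005], [0.001, -0.005, -1.0]]
ft_force: [-3.8, -16.4, -0.6]
width: 42.4
```

Request:
carry_out(increments=[[0,0.1,0,0],[0,0,0,0]])

```text
t: 18.03
eef_pos: [431.8, 79.3, 289.1]
orientation: [[-1.0, -0.006, -0.001], [-0.006, 1.0, -0.009], [0.001, -0.009, -1.0]]
ft_force: [-4.1, -26.7, -0.6]
width: 42.7
```

The shut stop is reached: 16, then 27 N with no travel. Release, rise and check.

Request:
carry_out(increments=[[0,-0.25,0,0],[0,-0.22,0,0],[0,0,-0.5,0],[0,0,-0.9,0],[0,0,-0.9,0],[0,0,-0.9,0],[0,0,-0.9,0],[0,0.8,0,0],[0.0,0.9,0,0],[0,0.9,0,0],[0,0.9,0,0],[0,0,0,0]])

```text
t: 19.03
eef_pos: [431.2, 145.7, 372.1]
orientation: [[-1.0, -0.01, 0.001], [-0.01, 1.0, 0.002], [-0.001, 0.002, -1.0]]
ft_force: [0.1, 0.7, -0.3]
width: 42.7
```

```bash
python3 -c "
from h import *
go([577,190,370]);bas(14)
b=arm.capture('side')[:,:,::-1];cv2.imwrite('pics/side14.png',b);cv2.imwrite('pics/both14.png',cv2.resize(np.hstack([cv2.imread('pics/top14.png')[90:420,100:450],b[90:420,150:500]]),(800,377)))
"
```

```text
t 19.03 p [431.2 145.7 372.1] yawy 90.59 F [ 0.1  0.7 -0.3] w 42.7
units to target [-7.31  2.14  0.12]
basin minenc ((573.1466674804688, 62.413028717041016), 113.4388198852539) fit [578.4  -5.3]
```

View pics/both14.png

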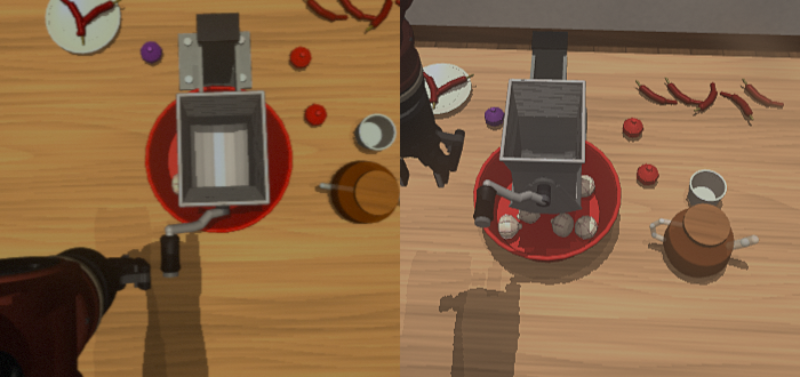

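Gate shut, hopper empty, lever at the shut stop, basin unmoved at (578,-5); bulbs inside. Now hook one finger inside the +y wall and tow the basin out. First a check for obstacles and for bulbs near the hook point.

```bash
python3 -c "
from h import *
print('purple',plane('top',(232,136),22),'plate',plane('top',(172,105),10),'plate edge',plane('top',(172,137),10))
for u in((508,227),(530,213),(562,226),(586,225),(586,185)):
    print('bulb',np.round(plane('side',((u[0]-400)/1.143+150,u[1]/1.143+90),27)))
go([532,129.5,372])"
```

```text
purple [798.95978908 127.24938882  22.        ] plate [881.7111068  272.07466098  10.        ] plate edge [803.1623717  271.54943669  10.        ]
bulb [526.  68.  27.]
bulb [557.  29.  27.]
bulb [533. -34.  27.]
bulb [537. -80.  27.]
bulb [625. -78.  27.]
t 19.13 p [431.4 143.8 371.9] yawy 90.56 F [-0.7  0.2 -0.5] w 43.1
units to target [-5.02 -0.76 -0.  ]
```

Request:
carry_out(increments=[[0,0,0,-0.9],[0,0,0,-0.9],[0,0,0,-0.85],[0,0,0,0]], hand=0.7)

```text
t: 19.47
eef_pos: [431.5, 142.5, 371.6]
orientation: [[-0.946, -0.324, 0.0], [-0.324, 0.946, 0.0], [-0.001, 0.0, -1.0]]
ft_force: [0.3, -0.3, 0.8]
width: 59.6
```

```bash
python3 -c "
from h import *
go([532,129.5,372])"
```

```text
t 19.47 p [431.5 142.5 371.6] yawy 108.9 F [ 0.3 -0.3  0.8] w 59.6
units to target [-4.54 -2.24 -0.02]
```

A bulb lies near (526,68), close to the planned hook point. I hook at the pure +y side instead, which is free, and turn back to 90°.

Request:
carry_out(increments=[[0,0,0,0.95],[0,0,0,0.95],[0,0,0,0.85],[0,0,0,0],[-0.7,0,0,0],[-0.9,0,0,0],[-0.9,0,0,0],[-0.9,0,0,0],[-0.9,0,0,0],[-0.9,0,0,0],[-0.9,0,0,0],[0,0,0,0]])

```text
t: 20.47
eef_pos: [555.6, 141.8, 369.9]
orientation: [[-1.0, 0.004, -0.001], [0.004, 1.0, 0.0], [0.001, 0.0, -1.0]]
ft_force: [0.3, -0.6, -0.5]
width: 59.8
```

```bash
python3 -c "
from h import *
go([578,137,372])"
```

```text
t 20.47 p [555.6 141.8 369.9] yawy 89.78 F [ 0.3 -0.6 -0.5] w 59.8
units to target [-1.12 -0.23 -0.11]
```

Request:
carry_out(increments=[[-0.6,-0.1,0,0],[-0.52,-0.13,0,0],[0,0,0.6,0],[0,0,0.9,0],[0,0,0.9,0],[0,0,0.9,0],[0,0,0.9,0],[0,0,0.9,0],[0,0,0.9,0],[0,0,0.9,0],[0,0,0.9,0],[0,0,0,0]])

```text
t: 21.47
eef_pos: [573.8, 137.6, 211.6]
orientation: [[-1.0, 0.003, -0.005], [0.003, 1.0, 0.0], [0.005, 0.0, -1.0]]
ft_force: [-1.5, 0.2, -1.4]
width: 59.8
```

Request:
carry_out(increments=[[0,0,0.9,0],[0,0,0.9,0],[0,0,0.9,0],[0,0,0,0]])

```text
t: 21.8
eef_pos: [574.2, 137.7, 158.8]
orientation: [[-1.0, 0.004, -0.004], [0.004, 1.0, 0.0], [0.004, 0.0, -1.0]]
ft_force: [-0.5, -1.1, -0.2]
width: 59.8
```

```bash
python3 -c "
from h import *
go([578,137,74])
a=arm.capture('top')[:,:,::-1];b=arm.capture('side')[:,:,::-1]
cv2.imwrite('pics/c15.png',np.hstack([cv2.resize(a[120:320,120:320],None,fx=2,fy=2),cv2.resize(b[140:340,120:320],None,fx=2,fy=2)]))"
```

```text
t 21.8 p [574.2 137.7 158.8] yawy 89.79 F [-0.5 -1.1 -0.2] w 59.8
units to target [-0.21 -0.03  4.24]
```

View pics/c15.png

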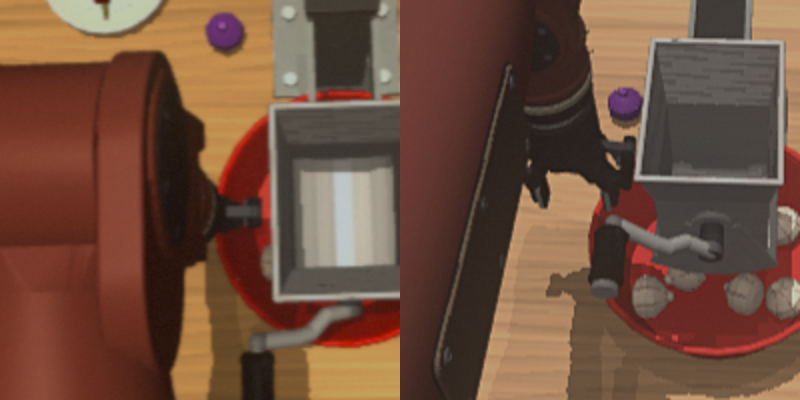

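The fingers straddle the +y rim ((240,210) in the top crop), free of bulbs and hopper. Lower carefully.

Request:
carry_out(increments=[[-0.15,-0.03,0.5,0],[0,0,0.5,0],[0,0,0.5,0],[0,0,0.5,0],[0,0,0.5,0],[0,0,0.5,0],[0,0,0.4,0],[0,0,0.4,0],[0,0,0.3,0],[0,0,0,0]])

```text
t: 22.73
eef_pos: [577.9, 137.3, 77.7]
orientation: [[-1.0, 0.004, -0.002], [0.004, 1.0, 0.0], [0.002, 0.0, -1.0]]
ft_force: [-0.2, 0.3, -0.1]
width: 59.7
```

Request:
carry_out(increments=[[0,0.2,0,0],[0,0.3,0,0],[0,0.3,0,0],[0,0.3,0,0],[0,0.3,0,0],[0,0.3,0,0],[0,0,0,0]])

```text
t: 23.32
eef_pos: [579.0, 172.7, 79.7]
orientation: [[-1.0, 0.003, 0.001], [0.003, 1.0, 0.001], [-0.001, 0.001, -1.0]]
ft_force: [-0.1, 0.0, 1.5]
width: 59.7
```

```bash
python3 -c "
from h import *
go([578,372,74])
a=arm.capture('top')[:,:,::-1];b=arm.capture('side')[:,:,::-1]
cv2.imwrite('pics/c16.png',np.hstack([cv2.resize(a[120:320,120:320],None,fx=2,fy=2),cv2.resize(b[140:340,120:320],None,fx=2,fy=2)]))"
```

```text
t 23.32 p [579.  172.7  79.7] yawy 89.84 F [-0.1  0.   1.5] w 59.7
units to target [0.08 9.97 0.29]
```

View pics/c16.png

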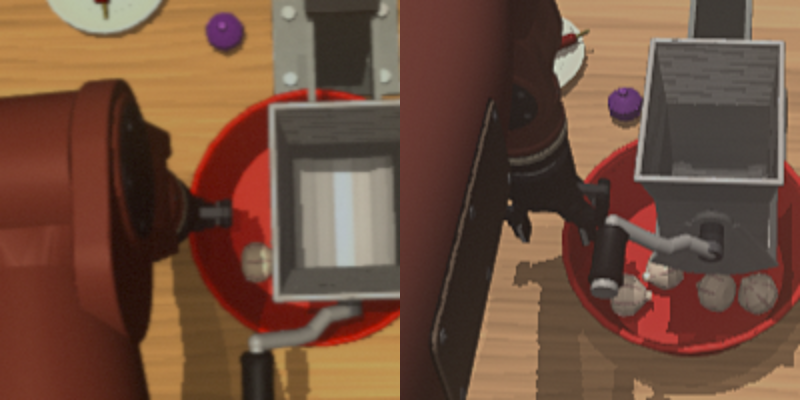

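The basin is following. Tow on towards +y, a little towards the robot.

Request:
carry_out(increments=[[0.05,0.4,0.15,0],[0.1,0.45,0.1,0],[0.1,0.45,0,0],[0.1,0.45,0,0],[0.1,0.45,0,0],[0.1,0.45,0,0],[0.1,0.45,0,0],[0.1,0.45,0,0],[0.1,0.45,0,0],[0.1,0.45,0,0],[0.1,0.45,0,0],[0.1,0.45,0,0]])

```text
t: 24.42
eef_pos: [558.6, 276.7, 76.5]
orientation: [[-1.0, 0.006, 0.005], [0.006, 1.0, -0.004], [-0.005, -0.004, -1.0]]
ft_force: [3.8, -13.5, 12.0]
width: 60.2
```

```bash
python3 -c "
from h import *
go([540,395,74]);bas(17)"
```

```text
t 24.42 p [558.6 276.7  76.5] yawy 89.66 F [  3.8 -13.5  12. ] w 60.2
units to target [0.96 5.91 0.1 ]
basin minenc ((569.81787109375, 129.87818908691406), 137.9224395751953) fit [570.  129.4]
```

View pics/top17.png

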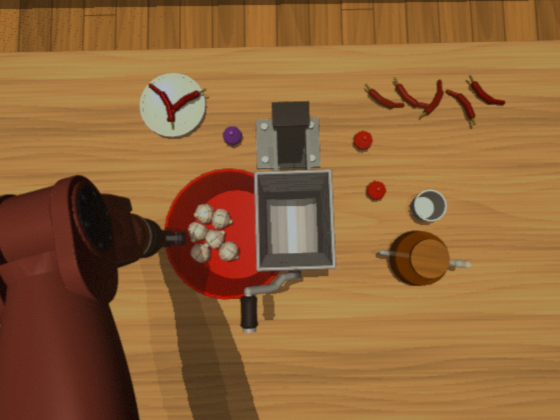

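All six bulbs are in the basin at (570,129). The pull now shows 13 N with 12 N vertical at rim height, and the bulbs have gathered at the pull side, so the basin may be tipping. Relax and look before going on.

Request:
carry_out(increments=[[0,-0.3,0,0],[0,-0.2,0,0],[0,0,0,0]])

```text
t: 24.72
eef_pos: [556.4, 268.2, 74.4]
orientation: [[-1.0, 0.005, 0.0], [0.005, 1.0, 0.001], [-0.0, 0.001, -1.0]]
ft_force: [0.5, 0.6, -0.4]
width: 59.6
```

```bash
python3 -c "
from h import *
go([540,395,74]);bas(18)
a=cv2.imread('pics/top18.png');b=arm.capture('side')[:,:,::-1]
cv2.imwrite('pics/c18.png',np.hstack([cv2.resize(a[150:320,120:290],None,fx=2.3,fy=2.3),cv2.resize(b[160:330,110:280],None,fx=2.3,fy=2.3)]))"
```

```text
t 24.72 p [556.4 268.2  74.4] yawy 89.74 F [ 0.5  0.6 -0.4] w 59.6
units to target [0.85 6.34 0.03]
basin minenc ((569.4015502929688, 123.05693817138672), 136.34481811523438) fit [569.6 122.9]
```

View pics/c18.png

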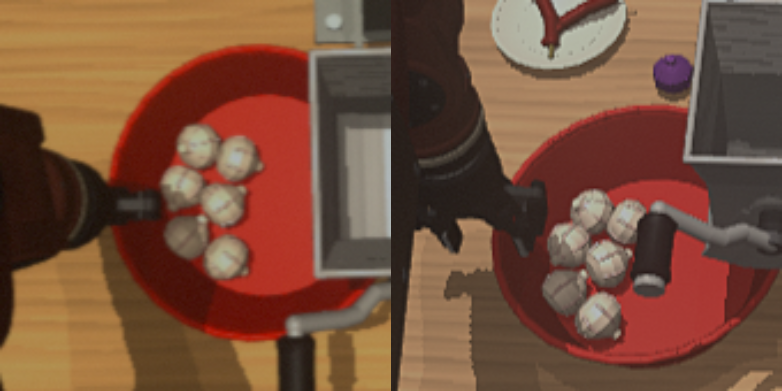

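Relaxed, the basin is flat again and its rim centre shifts from y 129 to 123, so it had tipped slightly; lowering the finger while it touched the sloped wall caused that. Mend: back off, set the finger deeper so the pull is low, then tow at constant height.

Request:
carry_out(increments=[[0,-0.3,0,0],[0,-0.2,0,0],[0,0,0.3,0],[0,0,0.3,0],[0,0,0.3,0],[0,0,0.1,0],[0,0,0,0]])

```text
t: 25.4
eef_pos: [555.5, 258.3, 53.0]
orientation: [[-1.0, 0.004, -0.002], [0.004, 1.0, -0.0], [0.002, -0.0, -1.0]]
ft_force: [0.1, 0.9, -0.3]
width: 59.7
```

```bash
python3 -c "
from h import *
go([540,395,54]);bas(19)
a=cv2.imread('pics/top19.png');b=arm.capture('side')[:,:,::-1]
cv2.imwrite('pics/c19.png',np.hstack([cv2.resize(a[150:320,120:290],None,fx=2.3,fy=2.3),cv2.resize(b[160:330,110:280],None,fx=2.3,fy=2.3)]))"
```

```text
t 25.4 p [555.5 258.3  53. ] yawy 89.78 F [ 0.1  0.9 -0.3] w 59.7
units to target [ 0.8   6.83 -0.05]
basin minenc ((569.42041015625, 123.356689453125), 136.40797424316406) fit [569.7 123. ]
```

View pics/c19.png

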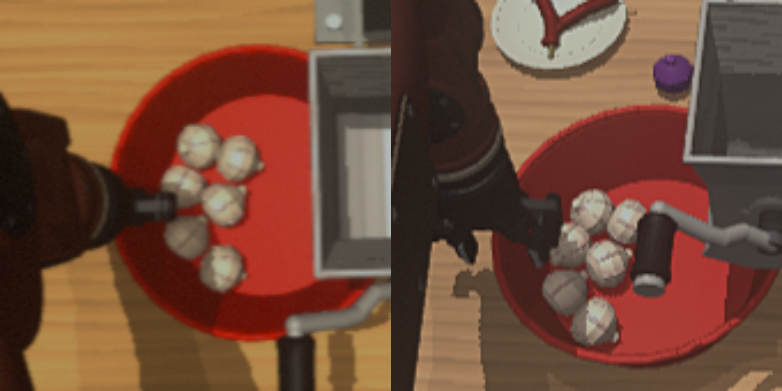

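The finger is down inside between the bulbs without force. Tow slowly at constant height.

Request:
carry_out(increments=[[0,0.2,0,0],[0,0.25,0,0],[0,0.25,0,0],[0,0.25,0,0],[0,0.25,0,0],[0,0.25,0,0]])

```text
t: 26.0
eef_pos: [556.5, 287.8, 54.5]
orientation: [[-1.0, 0.004, 0.0], [0.004, 1.0, -0.0], [-0.0, -0.0, -1.0]]
ft_force: [-0.4, -4.1, 1.4]
width: 59.5
```

```bash
python3 -c "
from h import *
go([540,385,54]);bas(20)"
```

```text
t 26.0 p [556.5 287.8  54.5] yawy 89.77 F [-0.4 -4.1  1.4] w 59.5
units to target [0.85 4.86 0.02]
basin minenc ((566.9173583984375, 146.14236450195312), 136.80599975585938) fit [567.3 146.3]
```

Only 4 N of pull and 1.4 N vertical now, so it stays flat. Continue.

Request:
carry_out(increments=[[0,0.28,0,0],[0,0.28,0,0],[0,0.28,0,0],[0,0.28,0,0],[0,0.28,0,0],[0,0.28,0,0],[0,0.28,0,0],[0,0.28,0,0],[0,0.28,0,0],[0,0.28,0,0],[0,0.28,0,0],[0,0.28,0,0]])

```text
t: 27.05
eef_pos: [556.6, 354.7, 54.5]
orientation: [[-1.0, 0.004, 0.0], [0.004, 1.0, -0.001], [-0.0, -0.001, -1.0]]
ft_force: [-1.2, -6.0, 2.7]
width: 59.5
```

```bash
python3 -c "
from h import *
go([540,400,54]);bas(21)"
```

```text
t 27.05 p [556.6 354.7  54.5] yawy 89.76 F [-1.2 -6.   2.7] w 59.5
units to target [0.84 2.26 0.02]
basin minenc ((563.969970703125, 212.5780487060547), 136.7139129638672) fit [564.3 212.7]
```

View pics/top21.png

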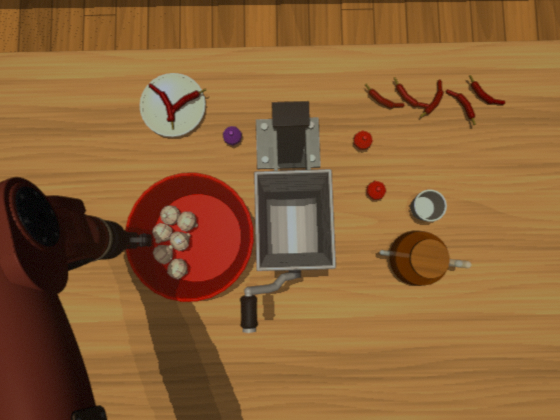

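The basin is at (564,213) with all six bulbs in it. Another 45 mm for full clearance, lever included, then relax and lift out.

Request:
carry_out(increments=[[0,0.25,0,0],[0,0.25,0,0],[0,0.25,0,0],[0,0.25,0,0],[0,0.25,0,0],[0,0.25,0,0],[0,0.25,0,0],[0,0.25,0,0],[0,0.25,0,0],[0,0,0,0],[0,-0.25,0,0],[0,-0.2,0,0]])

```text
t: 28.1
eef_pos: [556.6, 391.0, 54.4]
orientation: [[-1.0, 0.003, -0.0], [0.003, 1.0, 0.002], [0.0, 0.002, -1.0]]
ft_force: [-1.9, 3.9, 8.3]
width: 60.1
```

Request:
carry_out(increments=[[0,0,0,0],[0,0,-0.3,0],[0,0,-0.4,0],[0,0,-0.6,0],[0,0,-0.9,0],[0,0,-0.9,0],[0,0,-0.9,0],[0,0,-0.9,0],[0,0,-0.9,0],[0,0,-0.9,0],[0,0,-0.9,0],[0,0,-0.9,0]])

```text
t: 29.1
eef_pos: [556.8, 390.5, 226.6]
orientation: [[-1.0, 0.004, 0.001], [0.004, 1.0, 0.001], [-0.001, 0.001, -1.0]]
ft_force: [-0.2, -0.0, -0.3]
width: 59.8
```

Request:
carry_out(increments=[[0.5,0.6,-0.5,0],[0.5,0.7,-0.5,0],[0.5,0.7,0,0],[0.5,0.7,0,0],[0.5,0.7,0,0],[0.5,0.7,0,0],[0.5,0.7,0,0],[0.5,0.7,0,0],[0.5,0.7,0,0],[0.5,0.7,0,0],[0,0,0,0],[0,0,0,0]])

```text
t: 30.1
eef_pos: [456.2, 529.9, 244.9]
orientation: [[-1.0, 0.002, 0.0], [0.002, 1.0, 0.0], [-0.0, 0.0, -1.0]]
ft_force: [-0.3, -1.0, -0.4]
width: 59.7
```

```bash
python3 -c "
from h import *
go([540,400,54]);bas(22)
im=arm.capture('side');b=im[:,:,::-1];c,p=basin('side',im);print('side basin',cv2.minEnclosingCircle(p))
cv2.imwrite('pics/both22.png',cv2.resize(np.hstack([cv2.imread('pics/top22.png')[60:400,60:480],b[60:400,40:460]]),(800,324)))"
```

```text
t 30.1 p [456.2 529.9 244.9] yawy 89.88 F [-0.3 -1.  -0.4] w 59.7
units to target [-4.2  -6.49  9.54]
basin minenc ((563.5721435546875, 258.18756103515625), 136.62295532226562) fit [563.6 258.2]
side basin ((559.6312255859375, 258.6689758300781), 136.8119659423828)
```

View pics/both22.png

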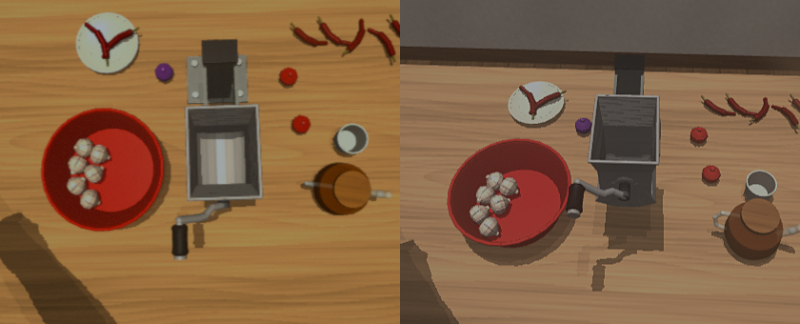

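Everything looks as wanted: six bulbs in the basin, the basin clear at (564,258) in both views, hopper empty and gate shut. A last difference check against the first pictures covers the lever, tea pot and cup.

```bash
python3 -c "
from h import *
a=arm.capture('top');o=cv2.imread('pics/top0.png')[:,:,::-1]
s=arm.capture('side');so=cv2.imread('pics/side0.png')[:,:,::-1]
for n,A,O,x0,x1,y0,y1 in(('lever',a,o,238,302,270,335),('pot+cup',a,o,375,475,185,290),('decoys',a,o,350,390,125,205),('purple',a,o,220,245,125,150),('lever s',s,so,212,290,245,290),('pot s',s,so,365,470,235,335)):
    d=cv2.absdiff(A[y0:y1,x0:x1],np.ascontiguousarray(O[y0:y1,x0:x1])).max(2);print(n,'changed px',int((d>40).sum()),'mean',d.mean().round(1))
print(arm.hand_in())
print(arm.observe()['t'])
"
```

```text
lever changed px 0 mean 2.2
pot+cup changed px 0 mean 2.1
decoys changed px 0 mean 2.2
purple changed px 0 mean 1.9
lever s changed px 219 mean 6.7
pot s changed px 0 mean 2.7
the job is handed in; nothing more can be done
None
the job is handed in; nothing more can be done
```

The job is handed in at about 30 s of the 72 s allowed; the hand-in reports no verdict.

- **What I did:** I pushed the basin under the outlet, to about (578,-5) against the outlet's (577,-6). I swung the lever to the open stop and all six bulbs dropped. I then swung it back to the shut stop and towed the filled basin out with one finger inside its wall.
- **Stops:** At both stops the force rose sharply with no more travel. It reached 51 N at the open stop and 27 N at the shut stop, pushed with a finger.
- **Last checks that passed:**
  - All six bulbs are in the basin. It lies flat at about (564,258), clear of hopper and lever, and its rim fits the right size in both views.
  - The lever, tea pot, cup and loose red and purple bulbs show no change in the top view from the start.
- **Disagreement:** In the side view the crop around the lever shows 219 changed pixels. I put this down to the basin and shadows having moved behind it, but I did not confirm that.
- **Tipping:** During the first part of the tow the basin tipped slightly, because I lowered the finger while it touched the sloped wall. I stopped and let it settle flat. I finished with the finger set deeper, where the pull was about 4 to 6 N. It was not lifted clear of the table at any time I looked.

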